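# Turn the upside-down bottle over in the packing tray

## Robot

A 7-joint arm with a two-finger parallel gripper is mounted at the origin on the work surface. World frame = base frame: x ahead of the robot, y to its left, z up, the work surface at z = 0. Lengths are in m, angles in rad, forces in N, time in s.
With the tool pointing down it reaches from about 0.4 to 0.85 m from the base axis. Payload 10.4 kg.
Tool frame: the origin (TCP) lies midway between the tips of the shut fingers; the grasp point (between the pads) lies 19 mm behind it; z points along the fingers, y is the line along which they close (so a half turn about z gives the same grasp; the last joint's range is limited). The gripper opens to 87 mm and grips with 3 to 60 N. Pads are 19 mm wide; open, the fingers measure 117 mm over their backs; the gripper's body (75 mm by 190 mm) begins 51 mm behind the grasp point.
Start: joints at [1.226, 0.332, -0.065, 1.46, 0.022, 1.35, -0.088], TCP at [0.198, -0.593, 0.223] pointing down, gripper open.
Joint ranges: [-2.6, 2.6], [-0.5, 2.12], [-1.47, 1.34], [0.16, 2.42], [-1.27, 4.41], [0.06, 2.06], [-2.6, 2.6]. Speed limits (rad/s): [2.22, 2.22, 2.79, 2.79, 3.14, 3.14, 3.14].

## Interface

Orientations are given as a unit quaternion [x, y, z, w].
In Python, from station import r, viewer gives the robot as it stands. The module is installed in compiled form; this text tells all that it offers.
- The arm moves only by the tool step_arm, never from a script. Its argument "moves" is a list that holds one entry, the list of rows, each a list of 4 numbers: the shift along the tool's x, y, z in units of 0.1 m (1.0 is 0.1 m), then the turn about the tool's z in units of 180 degrees (1.0 is 180 degrees). A call has 1 to 12 rows; each row is the pose to reach, as a shift and turn from the pose commanded when the call began, along the tool's axes at that moment, turning the shorter way round; what a row does not reach only later rows make up. A row lasts 1/10 s, in which the tool goes at most 50 mm and 8.59 degrees, less where a joint would pass 70% of its speed; a pose out of reach is approached as far as the arm can. A call with a number of a shift or a turn outside -1 to 1 is refused whole. A call with a gripper value outside its range is refused whole. "hand" is the opening, from -1 (shut) to 1 (fully open), set as the call begins (left out, the last holds). The fingers move at their own pace and stop on an object; "squeeze" is the grip in N (left out, the last holds). Time passes only in rows, so rows that repeat a pose let the fingers close. It gives the time, the measured TCP pose, the force, the opening and the grip force at its end, in the units of the state.
- r.read_state(): the state, without advancing time (a new reading comes with each control period).
- viewer.grab_frame(name): name is "scene" or "top" or "wrist"; returns (picture, depth): 400x640x3 uint8, red, green, blue; 400x640 float32, m along the optical axis (not along the pixel's ray), 0 where there is no reading.
- viewer.camera_info(name): a dict with "intrinsics" (3x3 intrinsics, pixels), "R" (3x3) and "t" (3): a world point X has camera coordinates R X + t; the wrist camera has in their place "tool_from_camera" (4x4, takes a point from camera to tool coordinates, whose origin is the TCP and whose axes are the flange's). Camera axes: x right, y down, z forward; pixel columns grow to the right and rows downward; lengths in m; the calibration is good to about 2 mm. A picture is of the moment at which its call begins: read the wrist's pose just before it. camera_info takes no time and is no camera call.
- r.sign_off(): hands the job in; it is judged then, once.
The state is a dict: "clock": time; "qpos": joint angles; "dq": joint speeds; "joint_torque": joint torques, N m; "position": TCP position; "tool_rot": TCP orientation; "force": force on the tool from outside, world axes, zero at the start; "ft_torque": the same for the moment, N m; "opening": opening from 0.0 (shut) to 1.0 (fully open); "finger_force": force on a finger pad.
Only numpy, scipy, OpenCV 4.12 (cv2) and the standard library are available. Lean on these libraries where they do the work, as an engineer would, in place of code of your own. Each camera call takes 0.05 s, during which the arm holds its last target. There are 200 camera calls.

## Task

One of the three red bottles in the tray has been packed upside down, standing on its mouth. Turn it over and stand it back on the very spot where it stood, mouth up; the padded block beside the tray is there for laying it down to change your grip. Leave the two other bottles and the tape roll, carton and brush where they are.

Things in the scene. Friction and masses are not known exactly. Their poses are not given: they have to be found in the camera images.
- bottle_a: one of three like red plastic bottles, no cap, 130 mm tall: square body 38 x 38 x 104 mm, then a round neck 28 mm across (33 mm collar) and 26 mm long with the dark open mouth at its end; 120 g. Origin: centre of the square base; z runs from base to mouth, x and y square to the sides. Two stand mouth up, one on its mouth; which bay that is varies
- bottle_b: one of three like red plastic bottles, no cap, 130 mm tall: square body 38 x 38 x 104 mm, then a round neck 28 mm across (33 mm collar) and 26 mm long with the dark open mouth at its end; 120 g. Origin: centre of the square base; z runs from base to mouth, x and y square to the sides. Two stand mouth up, one on its mouth; which bay that is varies
- bottle_c: one of three like red plastic bottles, no cap, 130 mm tall: square body 38 x 38 x 104 mm, then a round neck 28 mm across (33 mm collar) and 26 mm long with the dark open mouth at its end; 120 g. Origin: centre of the square base; z runs from base to mouth, x and y square to the sides. Two stand mouth up, one on its mouth; which bay that is varies
- bottle_a_mouth (a point): centre of this bottle's mouth, 130 mm along z from its base
- bottle_a_mid (a point): point half-way up this bottle, 65 mm along z from its base
- bottle_b_mouth (a point): centre of this bottle's mouth, 130 mm along z from its base
- bottle_b_mid (a point): point half-way up this bottle, 65 mm along z from its base
- bottle_c_mouth (a point): centre of this bottle's mouth, 130 mm along z from its base
- bottle_c_mid (a point): point half-way up this bottle, 65 mm along z from its base
- tray: fixed tan plastic packing tray, 306 mm (x) by 110 mm (y), walls and the two partitions 25 mm high and 5 mm thick, floor 5 mm thick, three bays in a row along x, 100 mm apart, each 95 mm (x) by 100 mm (y) inside, with one bottle each. Origin: centre of its underside, on the bench
- block: fixed plywood rest block with a black rubber top, 100 mm (x) by 54 mm (y), flat top 45 mm above the bench. A bottle can be laid on it along y, its ends overhanging, to change the grip. Origin: centre of its underside
- tape: bystander: brown tape roll lying flat, 100 mm across, 48 mm high; origin: centre of its underside
- carton: bystander: small closed cardboard box 130 x 100 x 60 mm; origin: centre of its underside
- brush: bystander: hand brush lying on the bench; origin: centre of its underside
Things that resemble listed ones, but are neither listed nor needed, are in the scene too. Leave any blue or purple look-alike of the bottle_b alone.

How it is judged:
By the outcome, as a careful person would: the job done as asked, in the order asked, and still so for the second after the job is handed in, with the robot touching nothing.
It also fails if it takes over 58 s, if anything falls off the work surface, if the arm or the gripper's body presses on something with over 40 N, if the wrist force passes 120 N, or if a joint passes its speed limit or range.

## Working session

There is one attempt and no reset: what is moved stays moved. The work goes in short steps, Python scripts to look and compute and a tool call to move; the robot and the scene stay as the last step left them, time stands still between calls to the robot, and variables do not carry over. Pictures are saved under pics/ and viewed, at most 10 in all, crops included, and the job is handed in when it is done.

Besides the shell and the picture viewer there is one more tool, called after ">>>" as name([rows], argument=value, ...), one row to a line, values as JSON. step_arm: Moves the arm, as the interface text tells. Its arguments: {"type":"object","properties":{"moves":{"type":"array"},"hand":{"type":"number"},"squeeze":{"type":"number"}},"required":["moves"]}

```bash
mkdir -p pics; python3 - <<'E'
from station import r, viewer
import cv2,numpy as np
print(r.read_state())
ims=[]
for n in("scene","top"):
    p,d=viewer.grab_frame(n); np.savez(n,p=p,d=d); c=viewer.camera_info(n); print(n,c)
    cv2.imwrite(f"pics/{n}1.png",p[:,:,::-1])
print(viewer.camera_info("wrist"))
E
```

```text
{'clock': 0.0, 'qpos': array([ 1.22642605,  0.3328566 , -0.06470566,  1.4609506 ,  0.02162221,
        1.34989267, -0.08853155]), 'dq': array([ 5.39452300e-04, -1.54482339e-05,  4.01811082e-05,  3.60360995e-04,
        5.73159586e-04, -3.10010549e-04, -2.02656116e-04]), 'joint_torque': array([-2.89592197e-05, -6.23254609e+01,  2.50173389e-02, -3.89903176e+01,
       -6.12600334e-02,  3.98923340e-02,  1.90589103e-04]), 'position': array([ 0.19752126, -0.59255735,  0.22175907]), 'tool_rot': array([ 9.87085643e-01,  1.60191870e-01, -1.55162442e-04, -6.88174086e-04]), 'force': array([-0.01663176,  0.48849918, -0.47276323]), 'ft_torque': array([-0.03220277, -0.01503271, -0.01311846]), 'finger_force': 0.0, 'opening': 1.004126246607724}
scene {'intrinsics': array([[466.21894866,   0.        , 320.47151874],
       [  0.        , 466.21894866, 194.53803991],
       [  0.        ,   0.        ,   1.        ]]), 'R': array([[-0.89568013,  0.44443353,  0.01536007],
       [ 0.31637471,  0.66111198, -0.68032198],
       [-0.31251262, -0.60449134, -0.7327524 ]]), 't': array([ 0.54367284, -0.12373
[... 229 characters left out ...]
64, -0.0025163 ],
       [-0.9842822 , -0.01650485, -0.17582986],
       [ 0.17576172,  0.00550373, -0.98441735]]), 't': array([-0.02132325,  0.5907912 ,  1.04335524])}
{'intrinsics': array([[335.6694135 ,   0.        , 315.30876217],
       [  0.        , 335.6694135 , 201.73887541],
       [  0.        ,   0.        ,   1.        ]]), 'tool_from_camera': array([[ 2.18343266e-04, -9.59386284e-01, -2.82095568e-01,
         7.80877319e-02],
       [ 9.99999128e-01,  5.76892099e-04, -1.18796369e-03,
         7.26878885e-04],
       [ 1.30245477e-03, -2.82095063e-01,  9.59385574e-01,
        -1.62151649e-01],
       [ 0.00000000e+00,  0.00000000e+00,  0.00000000e+00,
         1.00000000e+00]])}
```

View pics/scene1.png

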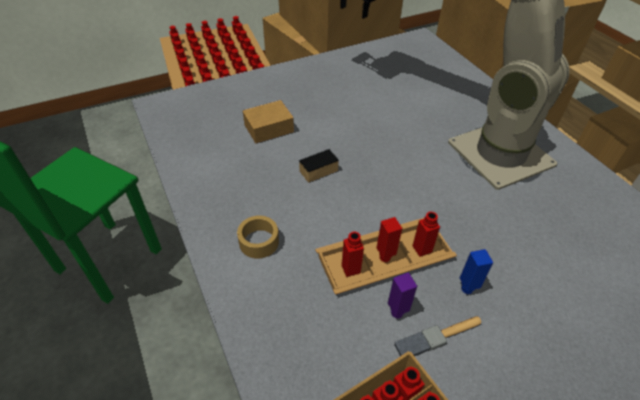

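View pics/top1.png

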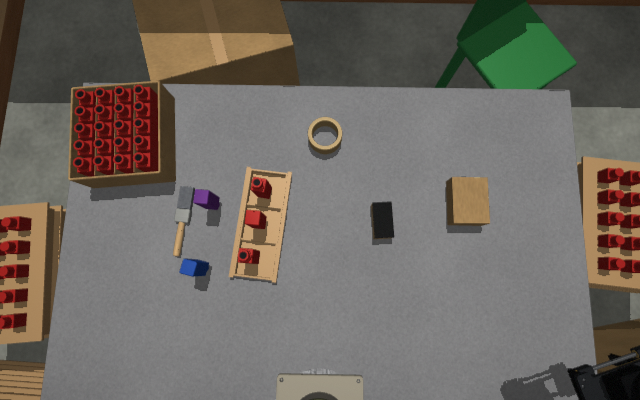

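Scene: three red bottles in the tray. In the top view their pixels are (260,187) with its mouth up, (255,219) showing only a plain square end, and (248,257) with its mouth up. Possible mix-ups are those two upright bottles, the purple (206,199) and blue (194,267) look-alikes, and the crated red bottles at the sides. I choose (255,219), which is scene (389,240), and check it in a crop while measuring.

```bash
cat > h.py <<'E'
import numpy as np,cv2
from station import r,viewer
def pts(n,d):
    c=viewer.camera_info(n);K=c["intrinsics"];v,u=np.mgrid[:400,:640]
    P=np.stack([(u-K[0,2])/K[0,0]*d,(v-K[1,2])/K[1,1]*d,d],-1)
    if n=="wrist":
        from scipy.spatial.transform import Rotation as R
        s=r.read_state();T=c["tool_from_camera"];P=P@T[:3,:3].T+T[:3,3]
        return P@R.from_quat(s["tool_rot"]).as_matrix().T+s["position"]
    return (P-c["t"])@c["R"]
def rect(xy):
    (c,s,a)=cv2.minAreaRect((xy*1000).astype(np.float32)); return np.round(c,1),np.round(s,1),round(a,1)
def masks(p):
    R,G,B=[p[...,i].astype(int) for i in range(3)]
    return dict(red=(R>90)&(G<60)&(B<60),black=(R<45)&(G<45)&(B<45),tan=(R>120)&(G>80)&(B<G-20))
E
python3 - <<'E'
from h import *
for n in("top","scene"):
    z=np.load(n+".npz");p,d=z["p"],z["d"];P=pts(n,d);m=masks(p)
    inw=(np.abs(P[...,1])<0.5)&(P[...,0]>.25)&(P[...,0]<.9)&(d>0)
    k,l,st,ce=cv2.connectedComponentsWithStats((m["red"]&inw).astype(np.uint8))
    for i in range(1,k):
        if st[i,4]<60: continue
        Q=P[l==i]; 
        if n=="top" and Q[:,1].mean()>0.28: continue
        t=Q[Q[:,2]>Q[:,2].max()-.012]; print(n,"red",ce[i].round(),"zmax",Q[:,2].max().round(4),np.median(t[:,2]).round(4),rect(t[:,:2]),len(t))
    b=m["black"]&inw&(P[...,2]>.03)&(P[...,2]<.06)
    k,l,st,ce=cv2.connectedComponentsWithStats(b.astype(np.uint8))
    for i in range(1,k):
        if st[i,4]>100:print(n,"blk",ce[i].round(),np.median(P[l==i][:,2]),rect(P[l==i][:,:2]))
    b=m["tan"]&inw&(P[...,2]>.0)&(P[...,2]<.035)
    k,l,st,ce=cv2.connectedComponentsWithStats(b.astype(np.uint8))
    for i in range(1,k):
        if st[i,4]>600:print(n,"tan",ce[i].round(),rect(P[l==i][:,:2]))
p=np.load("scene.npz")["p"];cv2.imwrite("pics/crop.png",cv2.resize(p[190:300,310:470,::-1],None,fx=4,fy=4,interpolation=2))
E
```

```text
top red [258. 185.] zmax 0.1416 0.1365 (array([612.8, 170.6]), array([24.7, 23.1]), 70.6) 49
top red [252. 218.] zmax 0.1404 0.1365 (array([522.1, 177.4]), array([37.5, 34.9]), 86.5) 192
top red [245. 256.] zmax 0.1402 0.1361 (array([426.9, 195.1]), array([25.1, 25.8]), 0.5) 64
top blk [383. 220.] 0.04649824415627401 (array([ 532.9, -167.6]), array([98.1, 53.4]), 4.0)
top tan [263. 226.] (array([522. , 174.7]), array([132.9, 316.9]), 83.9)
scene red [424. 231.] zmax 0.139 0.1359 (array([426.4, 197.2]), array([26.6, 25.5]), 71.3) 77
scene red [387. 233.] zmax 0.14 0.1363 (array([522.1, 179.9]), array([36.5, 36.7]), 85.7) 226
scene red [351. 248.] zmax 0.1398 0.1362 (array([613.4, 172.2]), array([25.1, 26.9]), 11.7) 76
scene red [396. 386.] zmax 0.1451 0.1413 (array([715.6, 486.4]), array([114.5,  27.6]), 5.0) 346
scene blk [318. 160.] 0.04676722987247966 (array([ 531.3, -166.3]), array([98.3, 53.6]), 3.8)
scene tan [377. 263.] (array([511. , 166.7]), array([151.6, 328.7]), 83.7)
```

View pics/crop.png

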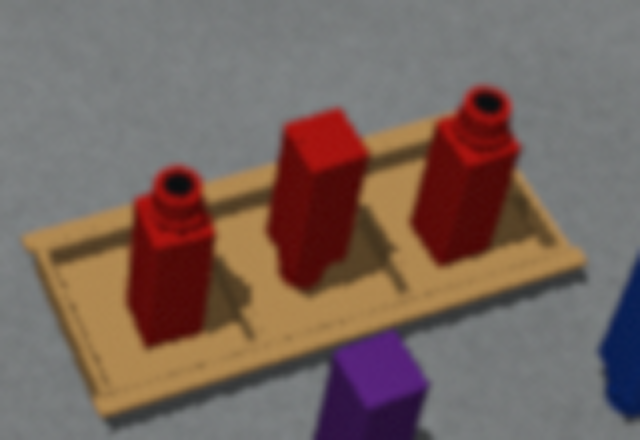

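The crop confirms it. The middle bottle shows a flat base on top and a narrow neck at the bottom, while both neighbours show dark mouths. Its centre is (0.522, 0.179), with sides at about -4°. The block is at (0.532, -0.167) with yaw 4°. Moving there now.

>>> step_arm([
  [[0.3,-0.3,0,0],[0.6,-0.6,0,0],[0.9,-0.9,0,0],[1,-1,0,0]],
], hand=1)

```text
clock: 0.5
position: [0.2635, -0.4627, 0.2225]
tool_rot: [0.987, 0.163, 0.0, -0.0]
force: [-0.5, -0.6, -0.4]
opening: 0.995
finger_force: 0.0
```

>>> step_arm([
  [[0.3,-0.3,0,0],[0.6,-0.6,0,0],[0.9,-0.9,0,0],[1,-1,0,0]],
])

```text
clock: 0.9
position: [0.3261, -0.3366, 0.2226]
tool_rot: [0.987, 0.162, 0.0, -0.0]
force: [-0.2, 1.1, 0.0]
opening: 0.999
finger_force: 0.0
```

>>> step_arm([
  [[0.3,-0.3,0,0],[0.6,-0.6,0,0],[0.9,-0.9,0,0],[1,-1,0,0]],
])

```text
clock: 1.3
position: [0.389, -0.2102, 0.2227]
tool_rot: [0.987, 0.162, 0.0, -0.0]
force: [-0.4, 0.7, 0.4]
opening: 1.002
finger_force: 0.0
```

>>> step_arm([
  [[0.3,-0.3,0,0],[0.6,-0.6,0,0],[0.9,-0.9,0,0],[1,-1,0,0]],
])

```text
clock: 1.7
position: [0.4521, -0.0834, 0.2227]
tool_rot: [0.987, 0.162, 0.0, -0.0]
force: [-0.2, -0.3, -0.1]
opening: 1.001
finger_force: 0.0
```

>>> step_arm([
  [[0.3,-0.3,0,0],[0.6,-0.6,0,0],[0.9,-0.9,0,0],[1,-1,0,0],[1,-1,0,0]],
])

```text
clock: 2.2
position: [0.5145, 0.0415, 0.2222]
tool_rot: [0.987, 0.162, -0.0, -0.001]
force: [-0.4, -0.5, 0.1]
opening: 0.997
finger_force: 0.0
```

>>> step_arm([
  [[0,0,0,-0.04],[0,0,0,-0.08],[0,0,0,-0.12],[0,0,0,-0.16],[0,0,0,-0.2],[0,0,0,-0.24],[0,0,0,-0.28],[0,0,0,-0.32],[0,0,0,-0.36],[0,0,0,-0.375],[0,0,0,-0.375]],
])

```text
clock: 3.3
position: [0.5138, 0.0376, 0.2223]
tool_rot: [0.732, 0.681, -0.0, 0.0]
force: [-0.5, -0.3, 0.6]
opening: 1.003
finger_force: 0.0
```

```bash
cat >> h.py <<'E'
def tool():
    s=r.read_state();q=s["tool_rot"];a=2*np.arctan2(q[1],q[0]);return s["position"],a
def need(tx,ty,yaw_deg=None):
    p,a=tool();dx,dy=tx-p[0],ty-p[1]
    o=[dx*np.cos(a)+dy*np.sin(a),dx*np.sin(a)-dy*np.cos(a)]
    t=None if yaw_deg is None else -((yaw_deg-np.degrees(a)+180)%360-180)/180
    return np.round(np.array(o)*10,3),t,np.degrees(a).round(2)
E
python3 - <<'E'
from h import *
P0=tool();p,d=viewer.grab_frame("wrist");P=pts("wrist",d);m=masks(p)["red"]&(d>0)
k,l,st,ce=cv2.connectedComponentsWithStats(m.astype(np.uint8))
for i in range(1,k):
    if st[i,4]>200:
        Q=P[l==i];t=Q[(Q[:,2]>.128)&(Q[:,2]<.145)]
        if len(t)>20:print(ce[i].round(),len(t),np.median(t[:,2]),rect(t[:,:2]))
print(need(.522,.179,86))
E
```

```text
[198.  14.] 166 0.13501380509223931 (array([425.9, 185.4]), array([ 4.3, 19.1]), 86.0)
[306.  17.] 1337 0.1348530296207134 (array([521.5, 169.9]), array([21.2, 37.1]), 86.0)
[428.  26.] 102 0.1344898592826504 (array([607.9, 163.8]), array([ 7.8, 24.6]), 51.1)
(array([ 1.413, -0.023]), np.float64(-0.0014052452347057295), np.float64(85.75))
```

>>> step_arm([
  [[0.3,0,0,0],[0.6,0,0,0],[0.9,-0.01,0,0],[1,-0.02,0,0]],
])

```text
clock: 3.75
position: [0.5186, 0.1419, 0.2226]
tool_rot: [0.731, 0.682, 0.0, -0.0]
force: [0.0, -0.3, 0.1]
opening: 0.999
finger_force: 0.0
```

>>> step_arm([
  [[0.2,0,0,0],[0.4,0,0,0],[0.4,0,0.15,0],[0.4,0,0.35,0],[0.4,0,0.55,0],[0.4,0,0.7,0],[0.4,0,0.7,0]],
])

```text
clock: 4.45
position: [0.5209, 0.1775, 0.1501]
tool_rot: [0.732, 0.681, -0.002, -0.001]
force: [-0.4, 0.0, 0.2]
opening: 0.999
finger_force: 0.0
```

```bash
python3 - <<'E'
from h import *
p,d=viewer.grab_frame("wrist");P=pts("wrist",d);m=masks(p)["red"]&(d>0)
k,l,st,ce=cv2.connectedComponentsWithStats(m.astype(np.uint8))
for i in range(1,k):
    if st[i,4]>200:
        Q=P[l==i];t=Q[(Q[:,2]>.128)&(Q[:,2]<.145)]
        if len(t)>20:print(ce[i].round(),len(t),np.median(t[:,2]),rect(t[:,:2]))
print(tool(),need(.522,.178,86))
E
```

```text
[450. 214.] 201 0.13576877837890058 (array([609.2, 178.1]), array([27. , 11.9]), 42.9)
[162. 208.] 943 0.13619893435768274 (array([427.3, 197.4]), array([27.4, 27.2]), 0.9)
[316. 240.] 3678 0.1362724310703169 (array([523.1, 179.5]), array([36.8, 37.4]), 86.2)
(array([0.5214803 , 0.1781811 , 0.15168721]), np.float64(1.4986835749169658)) (array([-0.001,  0.005]), np.float64(-0.0007319796204418101), np.float64(85.87))
```

>>> step_arm([
  [[0,0.01,0.2,0],[0.01,0.01,0.45,0],[0.01,0.01,0.65,0],[0.01,0.01,0.75,0],[0.01,0.01,0.75,0]],
])

```text
clock: 5.0
position: [0.5227, 0.1799, 0.0772]
tool_rot: [0.732, 0.681, -0.0, -0.0]
force: [0.9, -0.1, 0.2]
opening: 0.999
finger_force: 0.0
```

>>> step_arm([
  [[0,0,0,0],[0,0,0,0],[0,0,0,0],[0,0,0,0],[0,0,0,0],[0,0,0,0],[0,0,0,0]],
], hand=-1, squeeze=20)

```text
clock: 5.7
position: [0.5229, 0.1802, 0.0775]
tool_rot: [0.732, 0.682, -0.0, 0.0]
force: [-0.7, 0.4, 0.4]
opening: 0.443
finger_force: 0.1
```

>>> step_arm([
  [[0,0,-0.1,0],[0,0,-0.3,0],[0,0,-0.6,0],[0,0,-0.9,0],[0,0,-1,0]],
])

```text
clock: 6.2
position: [0.5239, 0.1811, 0.1809]
tool_rot: [0.732, 0.682, 0.002, 0.001]
force: [-0.4, 0.9, -2.1]
opening: 0.436
finger_force: 20.0
```

```bash
python3 - <<'E'
from h import *
c,b=np.array([.532,-.167]),np.radians(94)
u=np.array([np.cos(b),np.sin(b)])
print(need(*(c+.10*u),94), c+.10*u, tool())
E
```

```text
(array([-2.477,  0.186]), np.float64(-0.044675363264108606), np.float64(85.96)) [ 0.52502435 -0.06724359] (array([0.52392308, 0.18110468, 0.1809497 ]), np.float64(1.5002577038476905))
```

>>> step_arm([
  [[-0.2,0.0,0,0],[-0.4,0,0,0],[-0.6,0,0,0],[-0.8,0.05,0,0],[-1,0.1,0,0]],
])

```text
clock: 6.7
position: [0.5254, 0.0788, 0.1772]
tool_rot: [0.732, 0.682, -0.0, -0.0]
force: [1.0, 0.4, -2.6]
opening: 0.437
finger_force: 20.0
```

>>> step_arm([
  [[-0.25,0.0,0,0],[-0.5,0,0,0],[-0.75,0,0,0],[-1,0.09,0,0]],
])

```text
clock: 7.1
position: [0.5267, -0.0215, 0.1772]
tool_rot: [0.732, 0.682, -0.001, -0.0]
force: [0.9, 0.3, -1.0]
opening: 0.431
finger_force: 20.0
```

>>> step_arm([
  [[-0.2,0.0,0,-0.02],[-0.4,0,0.2,-0.045],[-0.48,0,0.4,-0.045],[-0.48,0,0.6,-0.045],[-0.48,0,0.8,-0.045],[-0.48,0,0.9,-0.045],[-0.48,0,0.9,-0.045]],
])

```text
clock: 7.8
position: [0.5232, -0.0683, 0.0862]
tool_rot: [0.682, 0.732, -0.001, -0.001]
force: [-0.8, -0.5, -1.3]
opening: 0.435
finger_force: 20.0
```

```bash
python3 - <<'E'
from h import *
p,d=viewer.grab_frame("wrist");cv2.imwrite("pics/w1.png",p[:,:,::-1]);P=pts("wrist",d)
R=p.astype(int).sum(-1)
m=(P[...,2]>.035)&(P[...,2]<.055)&(R<140)&(d>0)&(P[...,1]<-.1)
print(m.sum(),rect(P[m][:,:2]),np.median(P[m][:,2]))
p,d=viewer.grab_frame("scene");cv2.imwrite("pics/s2.png",cv2.resize(p[80:320,200:500,::-1],None,fx=2,fy=2))
c,b=np.array([.532,-.167]),np.radians(94)
u=np.array([np.cos(b),np.sin(b)])
print(need(*(c+.06*u),94), tool())
E
```

```text
134 (array([ 530.6, -151. ]), array([87. ,  7.3]), 4.1) 0.04599368685836083
(array([-0.389,  0.005]), np.float64(0.00029513554640393146), np.float64(94.05)) (array([ 0.5245599 , -0.06833217,  0.08809855]), np.float64(1.6415366925390655))
```

View pics/s2.png

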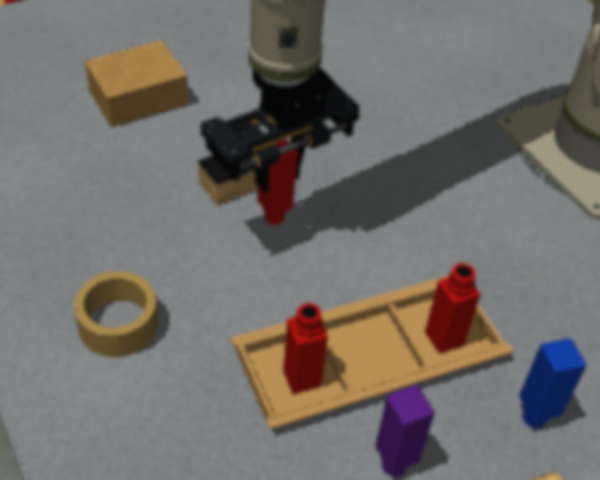

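View of the scene: the bottle is held mouth down just in front of the block, at (275,190) in the crop. The tray's middle bay is empty and the other two bottles are untouched. Next I loosen the grip and drag the bottle over the block edge to tip it.

>>> step_arm([
  [[-0.2,0,0,0],[-0.4,0,0,0],[-0.5,0,0,0],[-0.58,0,0.02,0],[-0.65,0,0.05,0],[-0.72,0,0.08,0],[-0.77,0,0.1,0],[-0.82,0,0.13,0],[-0.87,0,0.15,0],[-0.92,0,0.18,0],[-0.97,0,0.2,0]],
], squeeze=6)

```text
clock: 9.0
position: [0.5313, -0.1656, 0.0673]
tool_rot: [0.682, 0.732, 0.0, 0.0]
force: [0.3, 2.6, 0.1]
opening: 0.433
finger_force: 6.0
```

```bash
python3 - <<'E'
from h import *
p,d=viewer.grab_frame("scene");cv2.imwrite("pics/s3.png",cv2.resize(p[80:220,240:440,::-1],None,fx=3,fy=3));print(tool())
E
```

```text
(array([ 0.53104868, -0.1665412 ,  0.06698167]), np.float64(1.6403297850158596))
```

View pics/s3.png

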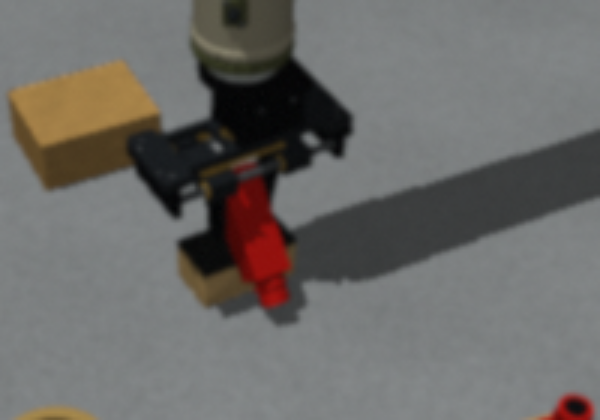

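The crop shows the bottle tipping as planned, mouth toward the tray at about (270,297). I finish laying it down.

>>> step_arm([
  [[-0.05,0,0.03,0],[-0.09,0,0.07,0],[-0.13,0,0.1,0],[-0.16,0,0.13,0],[-0.19,0,0.16,0],[-0.21,0,0.18,0],[-0.22,0,0.19,0],[-0.22,0,0.19,0]],
])

```text
clock: 9.85
position: [0.5325, -0.1872, 0.0483]
tool_rot: [0.682, 0.732, -0.0, -0.0]
force: [0.5, 0.4, -0.8]
opening: 0.44
finger_force: 6.0
```

```bash
cat >>h.py <<'E'
def lying():
    for n in("scene","top","wrist"):
        p,d=viewer.grab_frame(n);P=pts(n,d);m=masks(p)["red"]&(d>0)&(P[...,1]<0.02)&(P[...,1]>-.3)&(P[...,0]>.4)&(P[...,0]<.65)
        Q=P[m]
        if len(Q)<30:print(n,len(Q));continue
        print(n,len(Q),rect(Q[:,:2]),"z",np.percentile(Q[:,2],[1,50,99]).round(4))
        t=Q[Q[:,2]>np.percentile(Q[:,2],99)-.012];print("  top",rect(t[:,:2]),np.median(t[:,2]).round(4))
E
python3 - <<'E'
from h import *
lying();print(tool())
E
```

```text
scene 413 (array([ 521.9, -146.9]), array([124. ,  51.8]), 73.4) z [0.0476 0.0792 0.1018]
  top (array([ 528.9, -169.7]), array([31.2, 54.8]), 3.8) 0.0937
top 342 (array([ 528.9, -123.1]), array([37.1, 72.6]), 5.8) z [0.0553 0.0818 0.0955]
  top (array([ 530.8, -142.4]), array([37.9, 33.6]), 8.1) 0.0886
wrist 12056 (array([ 529.6, -141. ]), array([ 49. , 108.5]), 5.8) z [0.0539 0.0932 0.1065]
  top (array([ 532.1, -174.4]), array([37.9, 40.8]), 4.2) 0.1022
(array([ 0.53228693, -0.18712123,  0.0483315 ]), np.float64(1.6414261420555039))
```

>>> step_arm([
  [[0,0,0,0],[0,0,0,0],[0,0,0,0],[0,0,0,0]],
], hand=0.1)

```text
clock: 10.4
position: [0.5327, -0.1872, 0.0486]
tool_rot: [0.682, 0.732, -0.0, 0.0]
force: [0.6, -0.3, 0.2]
opening: 0.546
finger_force: 0.0
```

>>> step_arm([
  [[0,0,0,0],[0,0,-0.1,0],[0,0,-0.35,0],[0,0,-0.6,0],[0,0,-0.8,0],[0,0,-1,0]],
], hand=0.8)

```text
clock: 11.0
position: [0.5328, -0.1871, 0.1504]
tool_rot: [0.682, 0.732, 0.0, 0.0]
force: [-0.2, -0.6, 0.3]
opening: 0.896
finger_force: 0.0
```

```bash
python3 - <<'E'
from h import *
lying();print(tool())
p,d=viewer.grab_frame("scene");cv2.imwrite("pics/s4.png",cv2.resize(p[80:220,240:440,::-1],None,fx=3,fy=3))
E
```

```text
scene 307 (array([ 516.4, -156.4]), array([ 64.6, 127.7]), 2.3) z [0.0467 0.0822 0.0887]
  top (array([ 530. , -156.8]), array([ 37.9, 125.7]), 3.6) 0.0836
top 317 (array([ 525.2, -137.1]), array([47.7, 85.7]), 0.3) z [0.0724 0.0832 0.0887]
  top (array([ 525.2, -137.1]), array([47.7, 85.7]), 0.3) 0.0835
wrist 6736 (array([ 529.1, -158.3]), array([ 44.6, 128.2]), 0.7) z [0.0679 0.0809 0.0825]
  top (array([ 529.8, -158.2]), array([ 37.7, 127.4]), 3.4) 0.0809
(array([ 0.53349003, -0.18734662,  0.15031583]), np.float64(1.6412870234104973))
```

View pics/s4.png

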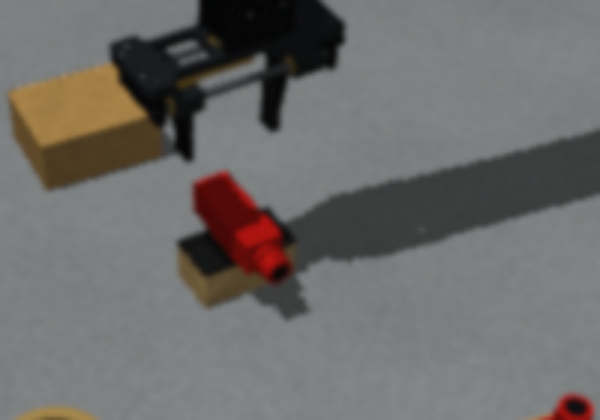

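The crop shows the bottle lying flat along the block, mouth toward the tray at (275,265). I regrip the body near the neck.

```bash
python3 - <<'E'
from h import *
print(need(.528,-.129,93.6))
E
```

```text
(array([ 0.585, -0.007]), np.float64(0.0024220753742917444), np.float64(94.04))
```

>>> step_arm([
  [[0.3,-0.01,0,0],[0.58,-0.01,0,0],[0.58,-0.01,0.2,0],[0.58,-0.01,0.5,0],[0.58,-0.01,0.75,0],[0.58,-0.01,0.95,0],[0.58,-0.01,1,0],[0.58,-0.01,1,0]],
])

```text
clock: 12.0
position: [0.5268, -0.129, 0.0477]
tool_rot: [0.682, 0.732, -0.0, -0.001]
force: [0.2, 0.2, 0.7]
opening: 0.9
finger_force: 0.0
```

>>> step_arm([
  [[0,0,0.02,0],[0,0,0.02,0],[0,0,0.02,0],[0,0,0.02,0],[0,0,0.02,0],[0,0,0.02,0],[0,0,0.02,0],[0,0,0.02,0]],
], hand=-1, squeeze=4)

```text
clock: 12.8
position: [0.5277, -0.1294, 0.0467]
tool_rot: [0.682, 0.732, 0.0, 0.0]
force: [-0.2, -0.2, 1.3]
opening: 0.437
finger_force: 4.0
```

>>> step_arm([
  [[0,0,-0.1,0],[0,0,-0.2,0],[0,0,-0.3,0],[0,0,-0.4,0],[0,0,-0.5,0],[0,0,-0.6,0],[0,0,-0.7,0],[0,0,-0.8,0],[0,0,-0.9,0],[0,0,-1,0],[0,0,-1,0]],
])

```text
clock: 13.9
position: [0.5284, -0.1295, 0.1481]
tool_rot: [0.682, 0.732, 0.0, 0.001]
force: [0.9, -0.5, -1.8]
opening: 0.435
finger_force: 4.0
```

```bash
python3 - <<'E'
from h import *
lying();print(tool())
p,d=viewer.grab_frame("scene");cv2.imwrite("pics/s5.png",cv2.resize(p[80:220,240:440,::-1],None,fx=3,fy=3))
E
```

```text
scene 71 (array([ 546.4, -153.3]), array([ 5.1, 75.9]), 7.9) z [0.0849 0.1114 0.1647]
  top (array([ 540. , -117.5]), array([5.5, 2.6]), 63.8) 0.1634
top 0
wrist 2326 (array([ 527.6, -124.1]), array([37.2, 43. ]), 4.6) z [0.1557 0.1812 0.1907]
  top (array([ 526.8, -110.8]), array([27.5, 16.2]), 4.8) 0.1847
(array([ 0.52733284, -0.12941183,  0.14622622]), np.float64(1.641187776018918))
```

View pics/s5.png

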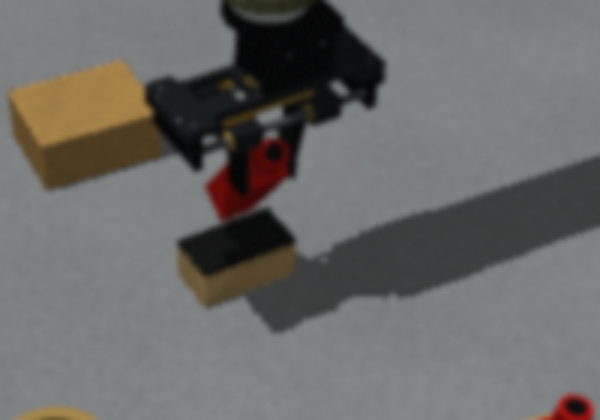

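The crop shows the bottle swung part-way, about 45°, with its mouth up at (275,150). I drop the grip to the minimum and jog it so it swings further.

>>> step_arm([
  [[0,0,-0.1,0],[0,0,-0.2,0],[0,0,0,0],[0,0,-0.2,0],[0,0,0,0],[0,0,-0.2,0],[0,0,0,0],[0,0,-0.2,0],[0,0,0,0],[0,0,0,0],[0,0,0,0]],
], squeeze=3)

```text
clock: 15.2
position: [0.5274, -0.1293, 0.147]
tool_rot: [0.682, 0.732, -0.0, -0.0]
force: [0.3, 0.0, -0.8]
opening: 0.436
finger_force: 3.0
```

```bash
cat >>h.py <<'E'
def tilt():
    # dominant face normals and mouth/body extents of the held bottle from the scene and wrist depth
    p0=r.read_state()["position"]
    for n in("scene","wrist"):
        p,d=viewer.grab_frame(n);P=pts(n,d);m=masks(p)["red"]&(d>0)&(np.linalg.norm(P-p0,axis=-1)<.16)
        Q=P[m]
        if len(Q)<30:print(n,len(Q));continue
        i,j=Q[:,2].argmin(),Q[:,1].argmin()
        print(n,len(Q),"lo",(Q[i]-p0).round(3),"ymin",(Q[j]-p0).round(3),"hi",(Q[Q[:,2].argmax()]-p0).round(3),"ymax",(Q[Q[:,1].argmax()]-p0).round(3))
E
python3 - <<'E'
from h import *
tilt();print(tool())
E
```

```text
scene 18
wrist 6489 lo [-0.009  0.015 -0.085] ymin [-0.001 -0.019  0.039] hi [ 0.011 -0.008  0.042] ymax [ 0.016  0.017 -0.066]
(array([ 0.52782718, -0.12941698,  0.14728285]), np.float64(1.641286631485261))
```

```bash
python3 - <<'E'
from h import *
p0=r.read_state()["position"]
p,d=viewer.grab_frame("wrist");P=pts("wrist",d);m=masks(p)["red"]&(d>0)
Q=P[m]-p0;Q=Q[np.linalg.norm(Q,axis=1)<.16]
for z in np.arange(-.09,.06,.01):
    s=Q[(Q[:,2]>=z)&(Q[:,2]<z+.01)]
    if len(s)>5:print(z.round(2),len(s),np.median(s,0).round(4),np.ptp(s[:,0]).round(3))
b=Q[(Q[:,2]<0)];print("lean",np.degrees(np.polyfit(b[:,2],b[:,1],1)[0]))
cv2.imwrite("pics/w6.png",p[:,:,::-1])
E
```

```text
-0.09 58 [-0.002   0.0153 -0.0821] 0.035
-0.08 186 [-0.0005  0.0152 -0.0745] 0.035
-0.07 194 [-0.0012  0.0151 -0.0647] 0.036
-0.06 222 [-0.0005  0.015  -0.0549] 0.037
-0.05 266 [-0.0002  0.0149 -0.045 ] 0.037
-0.04 302 [-0.0005  0.0147 -0.0348] 0.036
-0.03 327 [-0.0005  0.0146 -0.025 ] 0.035
-0.02 391 [-0.0005  0.0144 -0.0149] 0.035
-0.01 449 [-0.0004  0.0143 -0.0048] 0.035
-0.0 543 [0.     0.0142 0.0052] 0.035
0.01 1677 [-0.0005  0.01    0.0141] 0.038
0.02 960 [0.0002 0.0076 0.0237] 0.032
0.03 526 [0.0004 0.0069 0.0359] 0.025
0.04 378 [ 0.0018 -0.012   0.0404] 0.026
lean -0.6939162280332128
```

View pics/w6.png

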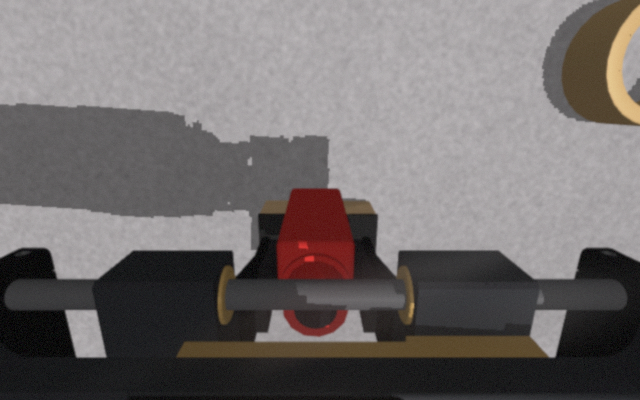

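The wrist view shows the bottle hanging upright with its mouth up, the mouth ring at (316,300); its lean is under 1°. I firm up the grip and carry it back.

>>> step_arm([
  [[0,0,0,0],[0,0,0,0],[0,0,-0.1,0],[0,0,-0.2,0]],
], squeeze=15)

```text
clock: 15.75
position: [0.5276, -0.1293, 0.1674]
tool_rot: [0.682, 0.732, 0.0, -0.0]
force: [0.1, -0.4, -1.4]
opening: 0.438
finger_force: 15.0
```

>>> step_arm([
  [[0.1,0,0,0],[0.3,0,0,0],[0.5,0,0,0],[0.7,0,0,0],[0.9,0.02,0,0],[1,0.02,0,0]],
])

```text
clock: 16.35
position: [0.5224, -0.0268, 0.1669]
tool_rot: [0.681, 0.732, 0.0, 0.0]
force: [0.3, 1.3, -1.3]
opening: 0.432
finger_force: 15.0
```

>>> step_arm([
  [[0.2,0,0,0],[0.4,0,0,0],[0.6,0,0,0],[0.8,0,0,0],[1,0.02,0,0]],
])

```text
clock: 16.85
position: [0.5172, 0.0711, 0.1667]
tool_rot: [0.682, 0.732, -0.0, 0.0]
force: [0.7, -0.0, -0.9]
opening: 0.433
finger_force: 15.0
```

>>> step_arm([
  [[0.2,0,0,0.01],[0.4,0,0,0.03],[0.6,0,0,0.045],[0.75,0,0,0.045],[0.85,0,0,0.045],[0.85,0,0,0.045]],
])

```text
clock: 17.45
position: [0.5111, 0.1565, 0.1666]
tool_rot: [0.731, 0.682, 0.0, -0.0]
force: [0.2, -0.4, -2.2]
opening: 0.433
finger_force: 15.0
```

```bash
cat >>h.py <<'E'
def held():
    p0=r.read_state()["position"]
    p,d=viewer.grab_frame("wrist");P=pts("wrist",d);m=masks(p)["red"]&(d>0)
    Q=P[m]-p0;Q=Q[(np.linalg.norm(Q[:,:2],axis=1)<.04)]
    f=Q[(Q[:,2]<.005)];print("face y",np.median(f[:,1]),"x",(f[:,0].max()+f[:,0].min())/2,"lean",np.degrees(np.polyfit(f[:,2],f[:,1],1)[0]),"z",Q[:,2].min(),Q[:,2].max())
    n=Q[Q[:,2]>.035];print("ring",rect(n[:,:2]),len(n))
E
python3 - <<'E'
from h import *
held();print(tool(),need(.523,.1833,86))
E
```

```text
face y 0.013356657479474565 x 0.001734563816214174 lean -0.8615099983227512 z -0.08460817047178515 0.042081844287809006
ring (array([-0.6, -6. ]), array([24.7, 26.8]), 19.9) 623
(array([0.51142953, 0.15529234, 0.16652738]), np.float64(1.5008682255170016)) (array([0.287, 0.096]), np.float64(-3.658373659302722e-05), np.float64(85.99))
```

>>> step_arm([
  [[0.15,0.05,0,0],[0.29,0.095,0,0],[0.29,0.095,0.2,0],[0.29,0.095,0.4,0],[0.29,0.095,0.55,0],[0.29,0.095,0.65,0],[0.29,0.095,0.7,0],[0.29,0.095,0.7,0]],
])

```text
clock: 18.3
position: [0.523, 0.1831, 0.0963]
tool_rot: [0.732, 0.681, -0.0, -0.0]
force: [0.3, 0.1, -1.6]
opening: 0.437
finger_force: 15.0
```

```bash
python3 - <<'E'
from h import *
held();print(tool(),need(.5228,.1838,86))
E
```

```text
face y 0.014888134497317435 x 0.0016402126142914808 lean -0.8379424122445133 z -0.08349242311276424 0.042532323004961195
ring (array([ 1.5, -4.9]), array([27.4, 24.2]), 60.3) 680
(array([0.52325755, 0.18338258, 0.09684913]), np.float64(1.499706479172794)) (array([ 0.004, -0.005]), np.float64(-0.0004063790831922789), np.float64(85.93))
```

>>> step_arm([
  [[0,0,0.01,0],[0,0,0.02,0],[0,0,0.03,0],[0,0,0.04,0],[0,0,0.04,0]],
], squeeze=4)

```text
clock: 18.85
position: [0.5236, 0.1842, 0.0934]
tool_rot: [0.732, 0.682, 0.001, 0.0]
force: [-0.9, 1.0, 4.7]
opening: 0.437
finger_force: 4.0
```

>>> step_arm([
  [[0,0,0.01,0],[0,0,0.02,0],[0,0,0.03,0],[0,0,0.03,0]],
])

```text
clock: 19.25
position: [0.5235, 0.1839, 0.0902]
tool_rot: [0.732, 0.682, 0.001, 0.0]
force: [-0.0, -0.2, 4.3]
opening: 0.434
finger_force: 4.0
```

Contact shows about 4 N upward, so the base is on the floor. Release slowly and back off upward.

>>> step_arm([
  [[0,0,0,0],[0,0,0,0],[0,0,0,0]],
], hand=0.1)

```text
clock: 19.55
position: [0.5229, 0.1833, 0.0894]
tool_rot: [0.732, 0.682, -0.0, 0.0]
force: [-0.5, -0.0, -0.7]
opening: 0.54
finger_force: 0.0
```

>>> step_arm([
  [[0,0,0,0],[0,0,0,0],[0,0,0,0],[0,0,-0.1,0],[0,0,-0.3,0],[0,0,-0.6,0],[0,0,-1,0]],
], hand=0.7)

```text
clock: 20.25
position: [0.5222, 0.1832, 0.1902]
tool_rot: [0.732, 0.682, -0.001, -0.001]
force: [1.2, -0.2, -0.4]
opening: 0.851
finger_force: 0.0
```

>>> step_arm([
  [[-0.3,0,-0.2,0],[-0.7,0,-0.3,0],[-1,0,-0.3,0],[-1,0,-0.3,0]],
])

```text
clock: 20.65
position: [0.5164, 0.0789, 0.2204]
tool_rot: [0.734, 0.679, -0.0, 0.001]
force: [-0.2, 0.1, 0.0]
opening: 0.853
finger_force: 0.0
```

>>> step_arm([
  [[-0.3,0,0,0],[-0.7,0,0,0],[-1,0,0,0],[-1,0,0,0]],
])

```text
clock: 21.05
position: [0.5087, -0.0202, 0.2198]
tool_rot: [0.734, 0.68, -0.001, 0.0]
force: [-0.1, -1.0, 0.3]
opening: 0.849
finger_force: 0.0
```

```bash
python3 - <<'E'
from h import *
for n in("top","scene"):
    p,d=viewer.grab_frame(n);P=pts(n,d);m=masks(p)["red"]
    inw=(P[...,1]>.1)&(P[...,1]<.28)&(P[...,0]>.35)&(P[...,0]<.7)&(d>0)
    k,l,st,ce=cv2.connectedComponentsWithStats((m&inw).astype(np.uint8))
    for i in range(1,k):
        if st[i,4]<60: continue
        Q=P[l==i];t=Q[Q[:,2]>Q[:,2].max()-.012]; b=Q[(Q[:,2]>.1)&(Q[:,2]<.115)]
        print(n,ce[i].round(),"zmax",Q[:,2].max().round(4),rect(t[:,:2]),"shoulder",rect(b[:,:2]))
    if n=="scene":cv2.imwrite("pics/s7.png",cv2.resize(p[190:300,310:470,::-1],None,fx=4,fy=4))
E
```

```text
top [258. 185.] zmax 0.1399 (array([612.9, 171.1]), array([24.4, 23.2]), 62.2) shoulder (array([613.1, 171.1]), array([37.2, 33.3]), 79.7)
top [254. 218.] zmax 0.1409 (array([524.3, 178.4]), array([25.2, 23.4]), 89.1) shoulder (array([523.7, 177.9]), array([34. , 34.5]), 85.7)
top [245. 256.] zmax 0.1404 (array([426.8, 195.5]), array([25.1, 25.1]), 2.0) shoulder (array([426.4, 195.7]), array([35. , 35.3]), 85.8)
scene [424. 231.] zmax 0.1404 (array([426.8, 198.2]), array([23.8, 25.9]), 15.3) shoulder (array([426.1, 197.7]), array([37.6, 37.3]), 84.6)
scene [385. 240.] zmax 0.1411 (array([523. , 181.3]), array([24.2, 25.1]), 21.0) shoulder (array([523.3, 182.5]), array([34.2, 39.5]), 82.3)
scene [350. 250.] zmax 0.1403 (array([614.2, 172.8]), array([24., 25.]), 81.2) shoulder (array([613.4, 172.7]), array([38.7, 36.4]), 82.5)
```

View pics/s7.png

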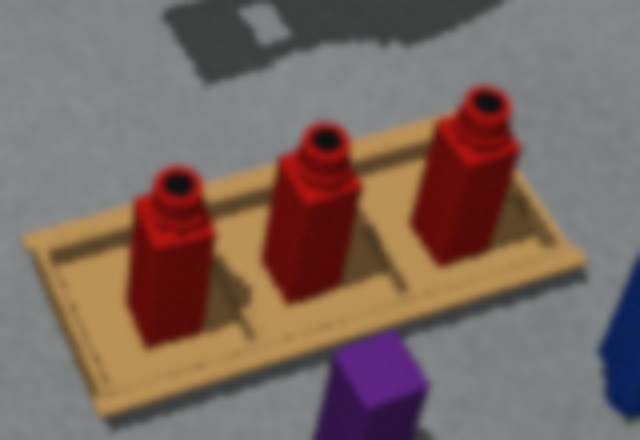

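The crop shows all three bottles mouth up. The middle one has its mouth at (325,140) and sits within about 2 mm of its old spot; the neighbours have not moved. Handing in.

```bash
python3 -c "
from station import r
print(r.sign_off())"
```

```text
the job is handed in; nothing more can be done
None
```

The middle bottle was turned over on the block and now stands mouth up within about 2 mm of its original spot; the other two bottles have not moved, nothing else was touched, and the job is handed in at about 21 s of the 58 s allowed.

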